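# Fetch the die from behind the bottles

## Task

The steel die ring stands at the back of the maroon tray behind two bottles and a can. First clear all three containers over onto the green mat, standing upright; then lift out the die and set it down gently, without dropping it, centred in the yellow circle on the grey inspection plate; then put each container back upright on the very white circle of the tray that it came from. Knock nothing over and leave the other things on the bench where they are.

Things in the scene. Friction and masses are not known exactly. Their poses are not given: they have to be found in the camera images.
- amber_bottle: Closed amber glass bottle with a paper label and a black cap. Straight body 40 mm across up to 86 mm above its base, shoulder to 100 mm, cap 27 mm across up to 116 mm. About 0.22 kg. Origin: centre of its underside, z up. Starts upright on one of the three white circles of the tray (which one varies), that circle being its own place.
- blue_can: Closed blue metal can with bright rims, 44 mm across and 100 mm tall, with a flat bright lid 39 mm across up to 106 mm. About 0.28 kg. Origin: centre of its underside, z up. Starts upright on one of the three white circles of the tray (which one varies), that circle being its own place.
- white_bottle: Closed white plastic bottle with a red band and a red cap. Straight body 42 mm across up to 90 mm above its base, cap 35 mm across up to 112 mm. About 0.2 kg. Origin: centre of its underside, z up. Starts upright on one of the three white circles of the tray (which one varies), that circle being its own place.
- die: Bright steel die ring lying flat, 60 mm outside, 26 mm bore, 30 mm high, with a thin brass circle on its top face; about 0.55 kg. Origin: centre of its underside, z up. Starts in the yellow circle of the tray, hemmed in by the three taller containers (gaps of about 8 to 10 mm).
- tray: Shallow maroon tray, fixed, 190 mm (x) by 210 mm (y), floor 4 mm thick, rim 14 mm high, 4 mm thick. Origin: centre of its underside; z up, +x to its back (away from the robot). Painted on its floor: white circles 52 mm across at (x, y) = (-25, 0), (14.5, 56.4), (14.5, -56.4) mm for the containers; a yellow one 68 mm across at (35, 0), where the die starts.
- mat: Green rubber mat fixed on the bench, the side area: 240 mm along its x, 130 mm along its y, 4 mm thick. Origin: centre of its underside, z up. Room for the three containers in a row along x.
- plate: Grey square inspection plate fixed on the bench, 150 by 150 mm, 30 mm high, with a yellow circle 70 mm across painted in the middle of its top. Origin: centre of its underside, so its top is 30 mm above it; z up.
- case: Bystander, leave alone: flat closed grey-brown plastic case 80 x 150 x 24 mm beyond the work. Origin: centre of its underside.
- roller: Bystander, leave alone: black rubber roller with a bore, 84 mm across, 40 mm high, beyond the work. Origin: centre of its underside.
- file: Bystander, leave alone: flat steel file with a brass handle, 235 mm long, 24 mm wide, 20 mm high, lying at the right edge of the work. Origin: on the bench under its middle; the blade points along its +x, the handle along -x.

How it is judged (in metres and radians):
On the way, in this order (a step that is already met when the one before it is completed fails the run):
1. all three containers stand upright on the green mat, the die still in the tray (x of amber_bottle in the frame of mat between -0.12 and 0.12 m and y of amber_bottle in the frame of mat between -0.065 and 0.065 m and height (world z) of amber_bottle between 0.001 and 0.009 m and linear speed of each of amber_bottle, blue_can, white_bottle below 0.03 m/s and angle between each of amber_bottle, blue_can, white_bottle's own z axis and vertical below 0.12 rad and x of blue_can in the frame of mat between -0.12 and 0.12 m and y of blue_can in the frame of mat between -0.065 and 0.065 m and height (world z) of blue_can between 0.001 and 0.009 m and x of white_bottle in the frame of mat between -0.12 and 0.12 m and y of white_bottle in the frame of mat between -0.065 and 0.065 m and height (world z) of white_bottle between 0.001 and 0.009 m and distance of die from where it was at the start of the episode below 0.03 m), for 0.2 s.
2. the die lies centred on the inspection plate while the three containers still stand on the mat (horizontal distance between die and plate below 0.012 m and z of die in the frame of plate between 0.026 and 0.034 m and linear speed of each of die, amber_bottle, blue_can, white_bottle below 0.03 m/s and angle between each of die, amber_bottle, blue_can, white_bottle's own z axis and vertical below 0.12 rad and x of amber_bottle in the frame of mat between -0.12 and 0.12 m and y of amber_bottle in the frame of mat between -0.065 and 0.065 m and height (world z) of amber_bottle between 0.001 and 0.009 m and x of blue_can in the frame of mat between -0.12 and 0.12 m and y of blue_can in the frame of mat between -0.065 and 0.065 m and height (world z) of blue_can between 0.001 and 0.009 m and x of white_bottle in the frame of mat between -0.12 and 0.12 m and y of white_bottle in the frame of mat between -0.065 and 0.065 m and height (world z) of white_bottle between 0.001 and 0.009 m), for 0.2 s.
At the end, for the whole second after the job is handed in: The die lies flat and at rest on the plate, within 12 mm of the centre of its yellow circle; each container stands upright and at rest within 15 mm of where it stood at the start (horizontal distance between die and plate below 0.012 m and z of die in the frame of plate between 0.026 and 0.034 m and linear speed of each of die, amber_bottle, blue_can, white_bottle below 0.03 m/s and angle between each of die, amber_bottle, blue_can, white_bottle's own z axis and vertical below 0.12 rad and distance of each of amber_bottle, blue_can, white_bottle from where it was at the start of the episode below 0.015 m); the robot touches nothing.
It fails at once if a container is knocked over (tilted more than 40 degrees) (angle between any of amber_bottle, blue_can, white_bottle's own z axis and vertical above 0.7 rad).
It fails at once if the die is tipped on edge (angle between die's own z axis and vertical above 0.7 rad).
It fails at once if the die is dropped onto the plate (over 0.5 m/s within 25 mm of its top) (horizontal distance between die and plate below 0.07 m and z of die in the frame of plate below 0.055 m and linear speed of die above 0.5 m/s).
It fails at once if the case, roller or file is moved more than 30 mm (distance of any of case, roller, file from where it was at the start of the episode above 0.03 m).
It also fails if it takes over 147 s, if anything falls off the work surface, if the arm or the gripper's body presses on something with over 40 N, if the wrist force passes 120 N, or if a joint passes its speed limit or range.

## Robot

A 6-joint arm with a two-finger parallel gripper is mounted at the origin on the work surface. World frame = base frame: x ahead of the robot, y to its left, z up, the work surface at z = 0. Lengths are in m, angles in degrees, forces in N, time in s.
With the tool pointing down it reaches from about 0.3 to 0.75 m from the base axis. Payload 8.5 kg.
Tool frame: the origin (TCP) lies on the centre line of the jaws, within the pads' length; the fingertips stand 11 mm ahead of it and the grasp point (between the pads) lies 8 mm behind it; z points along the fingers, y is the line along which they close (so a half turn about z gives the same grasp; the last joint's range is limited). The gripper opens to 85 mm and grips with 20 to 120 N. Pads are 22 mm wide; open, the fingers measure 114 mm over their backs; the gripper's body (76 mm by 85 mm) begins 54 mm behind the grasp point. The pads swing forward as they close: fully open they stand 13 mm farther back than shut.
Start: joints at [60.659, 21.807, 74.336, -0, 83.858, -12.336], TCP at [0.161, 0.526, 0.242] pointing down, gripper open.
Joint ranges: [-178.18, 178.18], [-50.72, 133.34], [12.68, 142.11], [-81.47, 261.47], [9.98, 163.14], [-165.26, 165.26]. Speed limits (degrees/s): [136.94, 136.94, 180, 180, 180, 180].

## Interface

Orientations are given as a 3x3 rotation matrix whose columns are the frame's x, y, z axes.
In Python, from rig import env, imaging, close_job gives the robot as it stands (env), with the cameras (imaging) and the job as plain functions.
- The arm moves only by the tool shift_gripper, called after "Call:" as name(argument=value, ...), one argument or row to a line, values as JSON. Schema: {"type":"object","properties":{"segments":{"type":"object","properties":{"dx":{"type":"array","items":{"type":"number"},"minItems":1,"maxItems":10},"dy":{"type":"array","items":{"type":"number"},"minItems":1,"maxItems":10},"dz":{"type":"array","items":{"type":"number"},"minItems":1,"maxItems":10},"spin":{"type":"array","items":{"type":"number"},"minItems":1,"maxItems":10},"aperture":{"type":"array","items":{"type":"number"},"minItems":1,"maxItems":10}},"additionalProperties":false,"required":["dx","dy","dz","spin","aperture"]},"clamp_n":{"type":"number"},"only":{"type":"string"},"quiet":{"type":"boolean"},"lines":{"type":"string"}},"required":["segments"],"additionalProperties":false}. segments is an object with one list for each field, all of the same length, 1 to 10, a row being the entries at one place: dx, dy, dz (the shift in m), spin (a turn about the tool's z in degrees), aperture (the finger opening in m); each row shifts and turns the commanded pose from where the row before left it, along the tool's axes as they then stand; what a row does not reach is not made up. A row lasts 1/10 s, in which the tool goes at most 0.05 m and 8.59 degrees, less where a joint would pass 70% of its speed; a pose out of reach is approached as far as the arm can. The fingers move at their own pace and stop on an object; clamp_n is the grip in N (left out, the last holds). Time passes only in rows, so rows that do not move let the fingers close. The tool returns the time, the measured TCP pose, the force, the opening and the grip force at its end. only (a regular expression) keeps the lines of the reply that match it, lines (a string "A,B") keeps lines A to B, and quiet returns only ok. Input that does not fit is refused with a message, and nothing moves.
- env.observe(): the state, without advancing time (a new reading comes with each control period).
- imaging.get_image(name): name is "side" or "top"; returns a dict with "pixels" (480x640x3 uint8, red, green, blue), "K" (3x3 intrinsics, pixels), "distortion" ([k1, k2, p1, p2, k3] as OpenCV has them; the pictures are not rectified), "extrinsics" (4x4, takes a point from world to camera coordinates). Camera axes: x right, y down, z forward; pixel columns grow to the right and rows downward; lengths in m; the calibration is good to about 2 mm. A picture is of the moment at which its call begins. There is no depth.
- close_job(): hands the job in; it is judged then, once.
The state is a dict: "time_s": time; "q": joint angles; "qvel": joint speeds; "joint_efforts": joint torques, N m; "position": TCP position; "tool_rot": TCP orientation; "ft_force": force on the tool from outside, world axes, zero at the start; "wrist_torque": the same for the moment, N m; "grip_width": finger opening in m; "gripper_force": force on a finger pad.
Only numpy, scipy, OpenCV 4.12 (cv2) and the standard library are available. Lean on these libraries where they do the work, as an engineer would, in place of code of your own. Each camera call takes 0.05 s, during which the arm holds its last target. There are 200 camera calls.

## Working session

There is one attempt and no reset: what is moved stays moved. The work goes in short steps, Python scripts to look and compute and a tool call to move; the robot and the scene stay as the last step left them, time stands still between calls to the robot, and variables do not carry over. Pictures are saved under pics/ and viewed, at most 14 in all, crops included, and the job is handed in when it is done.

```bash
ls; mkdir -p pics
```

Run:
```python
from rig import env, imaging, close_job
import cv2
for n in("side","top"):
    im=imaging.get_image(n); cv2.imwrite(f"pics/{n}0.png",im["pixels"][:,:,::-1]); print(im["K"],im["distortion"],im["extrinsics"])
s=env.observe(); print(s["time_s"],s["position"],s["tool_rot"],s["grip_width"])
```

```text
pics
rig.py
[[466.80872717   0.         319.52120993]
 [  0.         466.80872717 242.87941207]
 [  0.           0.           1.        ]] [-0.02456193  0.          0.          0.          0.        ] [[-0.99917103 -0.04015577 -0.00669147  0.62915904]
 [-0.02209387  0.67295254 -0.73935563  0.08565582]
 [ 0.03419244 -0.73859488 -0.67328187  1.02697423]
 [ 0.          0.          0.          1.        ]]
[[523.96876879   0.         321.33035665]
 [  0.         523.96876879 241.71596679]
 [  0.           0.           1.        ]] [-0.0905912  0.         0.         0.         0.       ] [[-0.02034341 -0.99966585 -0.01594816 -0.04902395]
 [-0.98249363  0.0229434  -0.18487798  0.61202105]
 [ 0.1851821   0.01190791 -0.98263207  1.09360142]
 [ 0.          0.          0.          1.        ]]
0.1 [0.1607041  0.5257352  0.24177243] [[-9.56285064e-01  2.92435382e-01 -6.50781575e-04]
 [ 2.92435970e-01  9.56284399e-01 -1.16271123e-03]
 [ 2.82314364e-04 -1.30219533e-03 -9.99999112e-01]] 0.08561212082372588
```

View pics/top0.png

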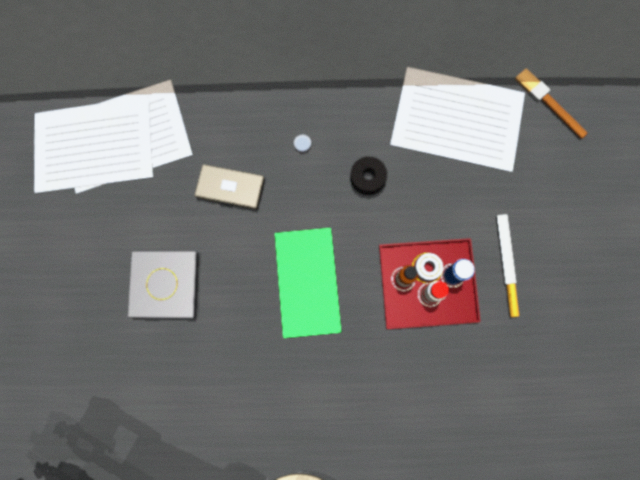

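View pics/side0.png

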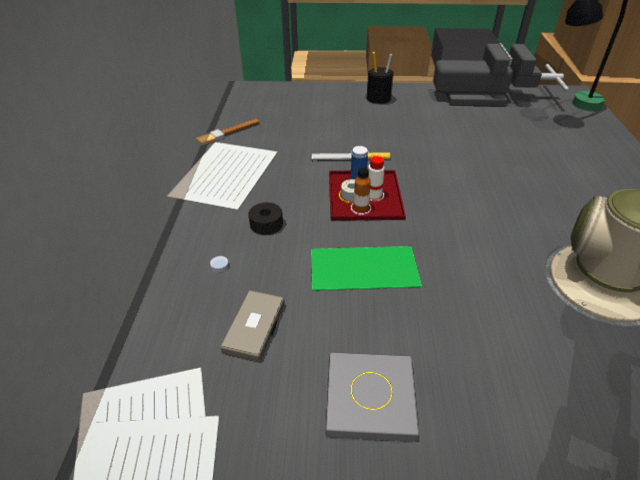

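The top view shows the tray at about (430,284), with the amber bottle left (403,277), the white bottle in front (433,293), the can right (459,272) and the die behind (428,267). The mat is at (308,283) and the plate at (163,284). The side view agrees.

Create h.py:
```python
from rig import env, imaging, close_job
import cv2, numpy as np
def img(n):
    im=imaging.get_image(n); return im, cv2.cvtColor(im["pixels"],cv2.COLOR_RGB2HSV).astype(int)
def ray(im,uv,z):
    uv=np.asarray(uv,float).reshape(-1,1,2)
    n=cv2.undistortPoints(uv,np.array(im["K"]),np.array(im["distortion"])).reshape(-1,2)
    E=np.array(im["extrinsics"]);R,t=E[:3,:3],E[:3,3]
    c=-R.T@t; d=np.c_[n,np.ones(len(n))]@R
    return c+d*((z-c[2])/d[:,2])[:,None]
def blob(m,roi):
    u0,v0,u1,v1=roi; k=np.zeros(m.shape,np.uint8); k[v0:v1,u0:u1]=m[v0:v1,u0:u1]
    n,l,s,c=cv2.connectedComponentsWithStats(k); i=1+np.argmax(s[1:,4])
    cn=max(cv2.findContours((l==i).astype(np.uint8),0,2)[0],key=cv2.contourArea)
    return c[i],s[i],cn
```

Run:
```python
from h import *
np.set_printoptions(precision=4,suppress=True)
im,H=img("top"); h,s,v=H[...,0],H[...,1],H[...,2]
red=((h<8)|(h>172))&(s>150)
def rect(cn,z,name):
    p=ray(im,cn.reshape(-1,2),z)[:,:2]; r=cv2.minAreaRect(p.astype(np.float32)); print(name,r)
rect(blob(red,(370,230,490,340))[2],.014,"tray")
rect(blob((abs(h-65)<15)&(s>120),(260,220,350,350))[2],.004,"mat")
rect(blob((s<60)&(v>110),(120,240,205,325))[2],.030,"plate")
ye=blob((abs(h-28)<8)&(s>70),(135,255,190,310)); print("pl circle",cv2.fitEllipse(ye[2]),ray(im,cv2.fitEllipse(ye[2])[0],.03))
print("redcap",blob(red&(v>200),(415,275,455,305))[1],ray(im,blob(red&(v>200),(415,275,455,305))[0],.112))
w=(s<50)&(v>185)
b=blob(w,(450,255,480,285));print("lid",b[1],ray(im,b[0],.106))
b=blob(w,(410,250,446,281));print("die",b[1],cv2.fitEllipse(b[2]),ray(im,cv2.fitEllipse(b[2])[0],.03))
b=blob(v<50,(400,262,418,284));print("amber",b[1],ray(im,b[0],.116))
cv2.imwrite("pics/crop0.png",cv2.resize(im["pixels"][230:340,370:490,::-1],None,fx=5,fy=5,interpolation=2))
```

```text
tray ((0.5188504457473755, -0.3018427789211273), (0.18779361248016357, 0.20769937336444855), 2.7040765285491943)
mat ((0.5295647978782654, -0.027497485280036926), (0.241861954331398, 0.13111986219882965), 4.315680027008057)
plate ((0.5293004512786865, 0.2993018329143524), (0.15193773806095123, 0.1517726480960846), 88.81352233886719)
pl circle ((167.28565979003906, 269.19708251953125), (0.16265329718589783, 1.0221929550170898), 108.40182495117188) [[0.5619 0.2902 0.03  ]]
redcap [432 280  16  18 214] [[ 0.4949 -0.3045  0.112 ]]
lid [455 259  19  20 291] [[ 0.5377 -0.3596  0.106 ]]
die [416 253  30  27 468] ((429.5966491699219, 266.04168701171875), (24.980224609375, 27.621213912963867), 111.79354095458984) [[ 0.555  -0.3023  0.03  ]]
amber [406 275   2   2   3] [[ 0.5246 -0.2363  0.116 ]]
```

View pics/crop0.png

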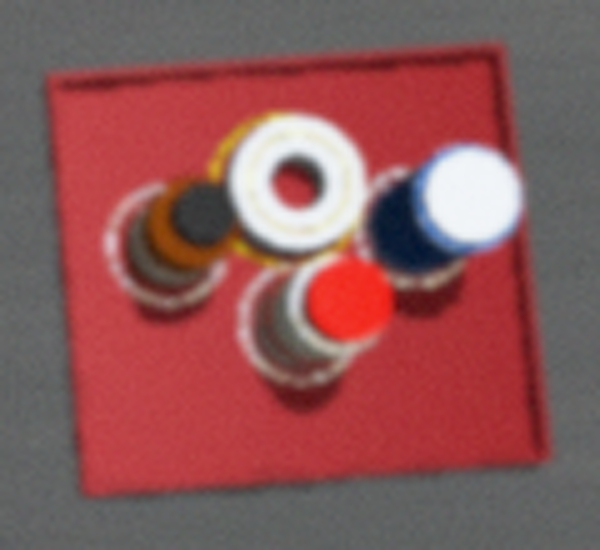

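Call:
shift_gripper(
  segments={"dx":[0, 0, -0.017, -0.017, -0.017, -0.017, -0.017, -0.017, -0.017, -0.017], "dy":[0, 0, -0.04, -0.04, -0.04, -0.04, -0.04, -0.04, -0.04, -0.04], "dz":[0, 0, 0, 0, 0, 0, 0, 0, 0, 0], "spin":[-8.5, -8.5, 0, 0, 0, 0, 0, 0, 0, 0], "aperture":[0.085, 0.085, 0.085, 0.085, 0.085, 0.085, 0.085, 0.085, 0.085, 0.085]},
  clamp_n=40,
)

```text
time_s: 1.15
position: [0.2969, 0.2043, 0.2423]
tool_rot: [[-1.0, -0.0, 0.0], [-0.0, 1.0, 0.0], [-0.0, 0.0, -1.0]]
ft_force: [0.8, 0.1, -0.6]
grip_width: 0.0851
gripper_force: 0.0
```

Run:
```python
from h import *
im,H=img("top"); print(ray(im,[411,272.4],.116))
```

```text
[[ 0.53107895 -0.24628608  0.116     ]]
```

Call:
shift_gripper(
  segments={"dx":[-0.017, -0.017, -0.017, -0.017, -0.017, -0.017, -0.017, -0.017, -0.017, -0.017], "dy":[-0.04, -0.04, -0.04, -0.04, -0.04, -0.04, -0.04, -0.04, -0.04, -0.04], "dz":[0, 0, 0, 0, 0, 0, 0, 0, 0, 0], "spin":[0, 0, 0, 0, 0, 0, 0, 0, 0, 0], "aperture":[0.085, 0.085, 0.085, 0.085, 0.085, 0.085, 0.085, 0.085, 0.085, 0.085]},
)

```text
time_s: 2.2
position: [0.4671, -0.1958, 0.2421]
tool_rot: [[-1.0, 0.001, -0.0], [0.001, 1.0, 0.0], [0.0, 0.0, -1.0]]
ft_force: [1.6, 0.8, 0.6]
grip_width: 0.0848
gripper_force: 0.0
```

Call:
shift_gripper(
  segments={"dx":[-0.0095, -0.009, -0.009, 0, 0, 0, 0], "dy":[-0.036, -0.036, -0.036, 0, 0, 0, 0], "dz":[0, 0, 0, 0.035, 0.035, 0.03, 0.02], "spin":[0, 0, 0, 0, 0, 0, 0], "aperture":[0.085, 0.085, 0.085, 0.085, 0.085, 0.085, 0.085]},
)

```text
time_s: 2.9
position: [0.4936, -0.3015, 0.1198]
tool_rot: [[-1.0, 0.0, -0.003], [0.0, 1.0, 0.002], [0.003, 0.002, -1.0]]
ft_force: [0.3, 0.4, -0.4]
grip_width: 0.0849
gripper_force: 0.0
```

Run:
```python
from h import *
s,_=img("side");t,_=img("top")
a=cv2.resize(t["pixels"][220:350,360:500],(560,520));b=cv2.resize(s["pixels"][100:240,300:440],(520,520))[:,:240*2]
cv2.imwrite("pics/g1.png",np.hstack([a[:,:320],b])[:,:,::-1])
```

Call:
shift_gripper(
  segments={"dx":[0, 0, 0, 0], "dy":[0, 0, 0, 0], "dz":[0.02, 0.02, 0.015, 0], "spin":[0, 0, 0, 0], "aperture":[0.085, 0.085, 0.085, 0.085]},
)

```text
time_s: 3.4
position: [0.494, -0.3018, 0.0668]
tool_rot: [[-1.0, 0.0, -0.001], [0.0, 1.0, 0.001], [0.001, 0.001, -1.0]]
ft_force: [-0.7, -0.2, 0.0]
grip_width: 0.0853
gripper_force: 0.0
```

View pics/g1.png

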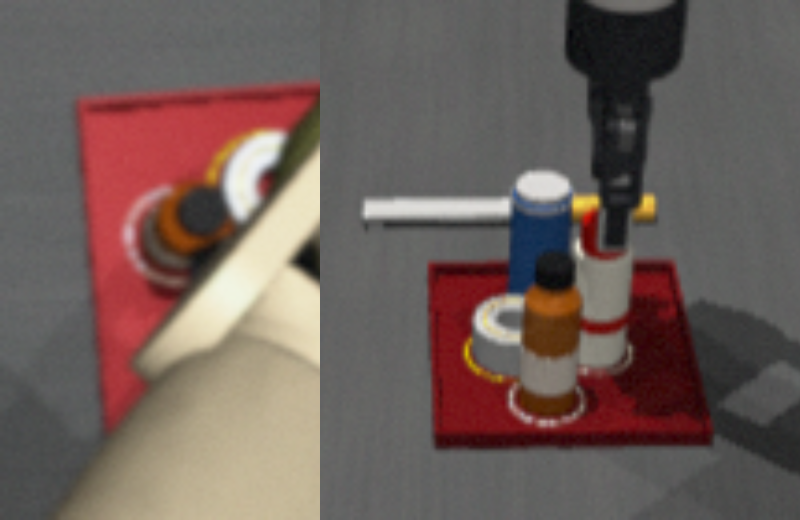

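The side crop shows the near finger at about (615,235), in front of the white bottle and lined up with it. The neighbours are clear, so I close the jaws.

Call:
shift_gripper(
  segments={"dx":[0, 0, 0, 0, 0, 0], "dy":[-0.002, 0, 0, 0, 0, 0], "dz":[0, 0, 0, 0, 0, 0], "spin":[0, 0, 0, 0, 0, 0], "aperture":[0.06, 0.03, 0.03, 0.03, 0.03, 0.03]},
  clamp_n=40,
)

```text
time_s: 4.0
position: [0.4947, -0.3042, 0.0685]
tool_rot: [[-1.0, -0.0, 0.001], [-0.0, 1.0, -0.001], [-0.001, -0.001, -1.0]]
ft_force: [-0.2, 1.9, 5.8]
grip_width: 0.0414
gripper_force: 39.8
```

Call:
shift_gripper(
  segments={"dx":[0, 0, 0, 0, 0, 0, 0, 0, 0], "dy":[0, 0, 0, 0, 0, 0, 0, 0, 0], "dz":[0, 0, -0.01, -0.03, -0.03, -0.03, -0.03, -0.02, 0], "spin":[0, 0, 0, 0, 0, 0, 0, 0, 0], "aperture":[0.03, 0.03, 0.03, 0.03, 0.03, 0.03, 0.03, 0.03, 0.03]},
)

```text
time_s: 4.9
position: [0.4949, -0.3047, 0.2206]
tool_rot: [[-1.0, 0.0, 0.004], [0.0, 1.0, -0.004], [-0.004, -0.004, -1.0]]
ft_force: [0.8, 0.1, -1.6]
grip_width: 0.041
gripper_force: 40.8
```

Call:
shift_gripper(
  segments={"dx":[0.005, 0.005, 0.005, 0.005, 0.005, 0.005, 0.005, 0.005, 0.005, 0], "dy":[0.015, 0.03, 0.035, 0.035, 0.035, 0.035, 0.035, 0.03, 0.02, 0], "dz":[0, 0, 0, 0, 0, 0, 0, 0, 0, 0], "spin":[0, 0, 0, 0, 0, 0, 0, 0, 0, 0], "aperture":[0.03, 0.03, 0.03, 0.03, 0.03, 0.03, 0.03, 0.03, 0.03, 0.03]},
)

```text
time_s: 5.9
position: [0.448, -0.0319, 0.2165]
tool_rot: [[-1.0, -0.003, -0.002], [-0.003, 1.0, 0.001], [0.002, 0.001, -1.0]]
ft_force: [1.0, 0.1, -1.4]
grip_width: 0.0415
gripper_force: 40.9
```

Call:
shift_gripper(
  segments={"dx":[0, 0, 0, 0, 0, 0, 0, 0], "dy":[0, 0, 0, 0, 0, 0, 0, 0], "dz":[0.03, 0.03, 0.03, 0.03, 0.015, 0.008, 0, 0], "spin":[0, 0, 0, 0, 0, 0, 0, 0], "aperture":[0.03, 0.03, 0.03, 0.03, 0.03, 0.03, 0.03, 0.03]},
)

```text
time_s: 6.7
position: [0.4496, -0.0344, 0.0748]
tool_rot: [[-1.0, 0.0, 0.001], [0.0, 1.0, -0.0], [-0.001, -0.0, -1.0]]
ft_force: [-0.4, 0.1, -1.6]
grip_width: 0.041
gripper_force: 41.0
```

Call:
shift_gripper(
  segments={"dx":[0, 0, 0, 0], "dy":[0, 0, 0, 0], "dz":[0.003, 0.001, 0.001, 0], "spin":[0, 0, 0, 0], "aperture":[0.03, 0.03, 0.03, 0.03]},
)

```text
time_s: 7.1
position: [0.4493, -0.0341, 0.0694]
tool_rot: [[-1.0, 0.0, 0.0], [0.0, 1.0, -0.0], [-0.0, -0.0, -1.0]]
ft_force: [-0.1, 0.4, -1.8]
grip_width: 0.0412
gripper_force: 41.0
```

Call:
shift_gripper(
  segments={"dx":[0, 0, 0, 0], "dy":[0, 0, 0, 0], "dz":[0.001, 0, 0.001, 0], "spin":[0, 0, 0, 0], "aperture":[0.03, 0.03, 0.03, 0.03]},
)

```text
time_s: 7.5
position: [0.4497, -0.034, 0.0684]
tool_rot: [[-1.0, -0.0, 0.002], [-0.0, 1.0, -0.0], [-0.002, -0.0, -1.0]]
ft_force: [-1.9, 1.8, 13.2]
grip_width: 0.0412
gripper_force: 42.4
```

Call:
shift_gripper(
  segments={"dx":[0, 0, 0, 0, 0, 0, 0, 0, 0, 0], "dy":[0, 0, 0, 0, 0, 0, 0, 0, 0, 0], "dz":[0, 0, 0, 0, -0.015, -0.03, -0.035, -0.035, -0.03, -0.01], "spin":[0, 0, 0, 0, 0, 0, 0, 0, 0, 0], "aperture":[0.06, 0.085, 0.085, 0.085, 0.085, 0.085, 0.085, 0.085, 0.085, 0.085]},
)

```text
time_s: 8.5
position: [0.45, -0.0343, 0.2249]
tool_rot: [[-1.0, -0.0, 0.005], [-0.0, 1.0, -0.002], [-0.005, -0.002, -1.0]]
ft_force: [-0.3, -0.5, -0.7]
grip_width: 0.0853
gripper_force: 0.0
```

Call:
shift_gripper(
  segments={"dx":[-0.012, -0.014, -0.014, -0.014, -0.014, -0.0135, 0], "dy":[-0.032, -0.036, -0.036, -0.036, -0.036, -0.0355, 0], "dz":[0, 0, 0, 0, 0, 0, 0], "spin":[0, 0, 0, 0, 0, 0, 0], "aperture":[0.085, 0.085, 0.085, 0.085, 0.085, 0.085, 0.085]},
)

```text
time_s: 9.2
position: [0.5313, -0.2494, 0.22]
tool_rot: [[-1.0, 0.004, -0.002], [0.004, 1.0, 0.0], [0.002, 0.0, -1.0]]
ft_force: [-0.3, 0.4, -0.3]
grip_width: 0.0851
gripper_force: 0.0
```

Call:
shift_gripper(
  segments={"dx":[0, 0, 0, 0, 0, 0, 0, 0], "dy":[0, 0, 0, 0, 0, 0, 0, 0], "dz":[0.035, 0.035, 0.035, 0.025, 0.01, 0.01, 0.005, 0], "spin":[0, 0, 0, 0, 0, 0, 0, 0], "aperture":[0.085, 0.085, 0.085, 0.085, 0.085, 0.085, 0.085, 0.085]},
)

```text
time_s: 10.0
position: [0.5309, -0.2456, 0.0674]
tool_rot: [[-1.0, -0.0, 0.0], [-0.0, 1.0, -0.0], [-0.0, -0.0, -1.0]]
ft_force: [0.4, 0.2, 0.4]
grip_width: 0.0848
gripper_force: 0.0
```

Call:
shift_gripper(
  segments={"dx":[0, 0, 0, 0, 0, 0], "dy":[0, 0, 0, 0, 0, 0], "dz":[0, 0, 0, 0, 0, 0], "spin":[0, 0, 0, 0, 0, 0], "aperture":[0.06, 0.03, 0.03, 0.03, 0.03, 0.03]},
)

```text
time_s: 10.6
position: [0.531, -0.2455, 0.068]
tool_rot: [[-1.0, 0.0, 0.001], [0.0, 1.0, -0.0], [-0.001, -0.0, -1.0]]
ft_force: [-1.1, 2.7, 4.4]
grip_width: 0.0387
gripper_force: 40.0
```

Call:
shift_gripper(
  segments={"dx":[0, 0, 0, 0, 0, 0, 0, 0], "dy":[0, 0, 0, 0, 0, 0, 0, 0], "dz":[0, -0.01, -0.03, -0.03, -0.03, -0.03, -0.02, 0], "spin":[0, 0, 0, 0, 0, 0, 0, 0], "aperture":[0.03, 0.03, 0.03, 0.03, 0.03, 0.03, 0.03, 0.03]},
)

```text
time_s: 11.4
position: [0.5314, -0.2461, 0.2203]
tool_rot: [[-1.0, 0.0, 0.004], [0.0, 1.0, -0.003], [-0.004, -0.003, -1.0]]
ft_force: [0.6, -0.7, -2.3]
grip_width: 0.0387
gripper_force: 41.1
```

Call:
shift_gripper(
  segments={"dx":[0, 0, 0, 0, 0, 0, 0, 0, 0], "dy":[0.018, 0.03, 0.035, 0.035, 0.035, 0.035, 0.02, 0.01, 0], "dz":[0, 0, 0, 0, 0, 0, 0, 0, 0], "spin":[0, 0, 0, 0, 0, 0, 0, 0, 0], "aperture":[0.03, 0.03, 0.03, 0.03, 0.03, 0.03, 0.03, 0.03, 0.03]},
)

```text
time_s: 12.3
position: [0.5302, -0.0263, 0.2164]
tool_rot: [[-1.0, -0.002, -0.002], [-0.002, 1.0, 0.001], [0.002, 0.001, -1.0]]
ft_force: [0.1, -0.7, -3.0]
grip_width: 0.0391
gripper_force: 41.0
```

Call:
shift_gripper(
  segments={"dx":[0, 0, 0, 0, 0, 0, 0, 0, 0, 0], "dy":[0, 0, 0, 0, 0, 0, 0, 0, 0, 0], "dz":[0.03, 0.035, 0.035, 0.025, 0.015, 0.005, 0.002, 0.001, 0.001, 0], "spin":[0, 0, 0, 0, 0, 0, 0, 0, 0, 0], "aperture":[0.03, 0.03, 0.03, 0.03, 0.03, 0.03, 0.03, 0.03, 0.03, 0.03]},
)

```text
time_s: 13.3
position: [0.531, -0.0277, 0.0688]
tool_rot: [[-1.0, 0.0, 0.001], [0.0, 1.0, -0.0], [-0.001, -0.0, -1.0]]
ft_force: [-0.1, -0.0, -2.7]
grip_width: 0.0392
gripper_force: 41.1
```

Call:
shift_gripper(
  segments={"dx":[0, 0, 0, 0, 0, 0, 0, 0, 0, 0], "dy":[0, 0, 0, 0, 0, 0, 0, 0, 0, 0], "dz":[0.001, 0, 0, 0, 0, 0, -0.015, -0.03, -0.035, -0.035], "spin":[0, 0, 0, 0, 0, 0, 0, 0, 0, 0], "aperture":[0.03, 0.03, 0.06, 0.085, 0.085, 0.085, 0.085, 0.085, 0.085, 0.085]},
)

```text
time_s: 14.3
position: [0.5305, -0.0276, 0.1835]
tool_rot: [[-1.0, 0.0, -0.001], [0.0, 1.0, 0.0], [0.001, 0.0, -1.0]]
ft_force: [-0.0, -0.7, -0.2]
grip_width: 0.0851
gripper_force: 0.0
```

Call:
shift_gripper(
  segments={"dx":[0, -0.001, -0.001, -0.001, -0.001, -0.001, -0.001, 0, 0, 0], "dy":[-0.011, -0.04, -0.04, -0.04, -0.04, -0.04, -0.04, -0.04, -0.04, 0], "dz":[-0.04, 0, 0, 0, 0, 0, 0, 0, 0, 0], "spin":[0, 0, 0, 0, 0, 0, 0, 0, 0, 0], "aperture":[0.085, 0.085, 0.085, 0.085, 0.085, 0.085, 0.085, 0.085, 0.085, 0.085]},
)

```text
time_s: 15.3
position: [0.5358, -0.3631, 0.2211]
tool_rot: [[-1.0, 0.005, -0.001], [0.005, 1.0, -0.0], [0.001, -0.0, -1.0]]
ft_force: [-0.2, 0.5, -1.1]
grip_width: 0.0852
gripper_force: 0.0
```

Call:
shift_gripper(
  segments={"dx":[0, 0, 0, 0, 0, 0, 0, 0], "dy":[0, 0, 0, 0, 0, 0, 0, 0], "dz":[0.035, 0.035, 0.03, 0.025, 0.015, 0.01, 0.005, 0], "spin":[0, 0, 0, 0, 0, 0, 0, 0], "aperture":[0.085, 0.085, 0.085, 0.085, 0.085, 0.085, 0.085, 0.085]},
)

```text
time_s: 16.1
position: [0.5368, -0.3584, 0.0672]
tool_rot: [[-1.0, -0.0, -0.0], [-0.0, 1.0, 0.0], [0.0, 0.0, -1.0]]
ft_force: [0.7, 0.2, -0.5]
grip_width: 0.0848
gripper_force: 0.0
```

Now I grip the can, lift it and carry it to (.61,-.0215). That is dx +.073 and dy +.337.

Call:
shift_gripper(
  segments={"dx":[0, 0, 0, 0, 0, 0], "dy":[0, 0, 0, 0, 0, 0], "dz":[0, 0, 0, 0, 0, 0], "spin":[0, 0, 0, 0, 0, 0], "aperture":[0.06, 0.03, 0.03, 0.03, 0.03, 0.03]},
)

```text
time_s: 16.7
position: [0.537, -0.3586, 0.0681]
tool_rot: [[-1.0, -0.0, 0.001], [-0.0, 1.0, -0.001], [-0.001, -0.001, -1.0]]
ft_force: [1.0, 2.3, 5.9]
grip_width: 0.0429
gripper_force: 40.1
```

Call:
shift_gripper(
  segments={"dx":[0, 0, 0, 0, 0, 0, 0, 0], "dy":[0, 0, 0, 0, 0, 0, 0, 0], "dz":[0, -0.01, -0.03, -0.03, -0.03, -0.03, -0.02, 0], "spin":[0, 0, 0, 0, 0, 0, 0, 0], "aperture":[0.03, 0.03, 0.03, 0.03, 0.03, 0.03, 0.03, 0.03]},
)

```text
time_s: 17.5
position: [0.5373, -0.3592, 0.2203]
tool_rot: [[-1.0, 0.0, 0.004], [0.0, 1.0, -0.004], [-0.004, -0.004, -1.0]]
ft_force: [0.7, -0.1, -3.6]
grip_width: 0.0434
gripper_force: 41.5
```

Call:
shift_gripper(
  segments={"dx":[-0.003, -0.01, -0.01, -0.01, -0.01, -0.01, -0.01, -0.01, 0, 0], "dy":[0.017, 0.04, 0.04, 0.04, 0.04, 0.04, 0.04, 0.04, 0.03, 0.01], "dz":[0, 0, 0, 0, 0, 0, 0, 0, 0, 0], "spin":[0, 0, 0, 0, 0, 0, 0, 0, 0, 0], "aperture":[0.03, 0.03, 0.03, 0.03, 0.03, 0.03, 0.03, 0.03, 0.03, 0.03]},
)

```text
time_s: 18.5
position: [0.6088, -0.0177, 0.2155]
tool_rot: [[-1.0, -0.004, -0.004], [-0.004, 1.0, 0.002], [0.004, 0.002, -1.0]]
ft_force: [0.1, -0.8, -3.2]
grip_width: 0.0433
gripper_force: 41.6
```

Call:
shift_gripper(
  segments={"dx":[0, 0, 0, 0, 0, 0, 0, 0, 0, 0], "dy":[0, 0, 0, 0, 0, 0, 0, 0, 0, 0], "dz":[0.03, 0.035, 0.035, 0.025, 0.015, 0.005, 0.002, 0.001, 0.001, 0], "spin":[0, 0, 0, 0, 0, 0, 0, 0, 0, 0], "aperture":[0.03, 0.03, 0.03, 0.03, 0.03, 0.03, 0.03, 0.03, 0.03, 0.03]},
)

```text
time_s: 19.5
position: [0.61, -0.0216, 0.0689]
tool_rot: [[-1.0, 0.0, 0.001], [0.0, 1.0, -0.0], [-0.001, -0.0, -1.0]]
ft_force: [0.3, -1.1, -3.5]
grip_width: 0.0432
gripper_force: 41.8
```

Call:
shift_gripper(
  segments={"dx":[0, 0, 0, 0, 0, 0, 0, 0, 0, 0], "dy":[0, 0, 0, 0, 0, 0, 0, 0, 0, 0], "dz":[0.001, 0, 0, 0, 0, 0, -0.015, -0.03, -0.035, -0.035], "spin":[0, 0, 0, 0, 0, 0, 0, 0, 0, 0], "aperture":[0.03, 0.03, 0.06, 0.085, 0.085, 0.085, 0.085, 0.085, 0.085, 0.085]},
)

```text
time_s: 20.5
position: [0.6096, -0.0216, 0.1835]
tool_rot: [[-1.0, 0.0, -0.001], [0.0, 1.0, 0.0], [0.001, 0.0, -1.0]]
ft_force: [-0.3, -0.2, 0.3]
grip_width: 0.0851
gripper_force: 0.0
```

Call:
shift_gripper(
  segments={"dx":[0, 0.03, 0.04, 0.04, 0.04, 0.04, 0], "dy":[0, 0.01, 0.03, 0.03, 0.03, 0.03, 0], "dz":[-0.04, -0.01, 0, 0, 0, 0, 0], "spin":[0, 0, 0, 0, 0, 0, 0], "aperture":[0.085, 0.085, 0.085, 0.085, 0.085, 0.085, 0.085]},
)

```text
time_s: 21.2
position: [0.4155, 0.1109, 0.2327]
tool_rot: [[-1.0, -0.004, -0.001], [-0.004, 1.0, 0.001], [0.001, 0.001, -1.0]]
ft_force: [0.9, 0.3, 0.4]
grip_width: 0.085
gripper_force: 0.0
```

Run:
```python
from h import *
s,S=img("side");t,T=img("top")
for im,H,roi in((t,T,(400,245,460,300)),(s,S,(334,173,375,208))):
    h,sa,v=H[...,0],H[...,1],H[...,2]
    b=blob((sa<70)&(v>165),roi);e=cv2.fitEllipse(b[2]);print("die",b[1],e,ray(im,e[0],.034))
t_,T_=t,T; h,sa,v=T[...,0],T[...,1],T[...,2]
pl=(abs(h-28)<9)&(sa>40); k=np.zeros(pl.shape,np.uint8);k[260:310,140:186]=pl[260:310,140:186]
p=cv2.findNonZero(k);e=cv2.fitEllipse(p);print("plate c",len(p),e,ray(t,e[0],.03))
k=(S[...,1]>90)&(abs(S[...,0]-28)<9);m=np.zeros(k.shape,np.uint8);m[360:420,340:405]=k[360:420,340:405]
e=cv2.fitEllipse(cv2.findNonZero(m));print(e,ray(s,e[0],.03))
cv2.imwrite("pics/g2.png",np.vstack([t["pixels"][200:360,100:500],s["pixels"][120:380,200:600]])[:,:,::-1])
```

```text
die [416 253  35  27 514] ((430.3771667480469, 265.85455322265625), (25.66750144958496, 30.650592803955078), 89.9094467163086) [[ 0.55485995 -0.30323735  0.034     ]]
die [341 179  23  14 171] ((351.97711181640625, 185.55844116210938), (12.21944808959961, 21.234895706176758), 92.16535186767578) [[ 0.55487384 -0.29876359  0.034     ]]
plate c 701 ((163.05213928222656, 290.7398376464844), (38.63492202758789, 42.96268081665039), 98.56172943115234) [[0.51242302 0.29461245 0.03      ]]
((371.0124206542969, 390.4358215332031), (36.090126037597656, 41.091983795166016), 107.87777709960938) [[0.528542   0.30102727 0.03      ]]
```

View pics/g2.png

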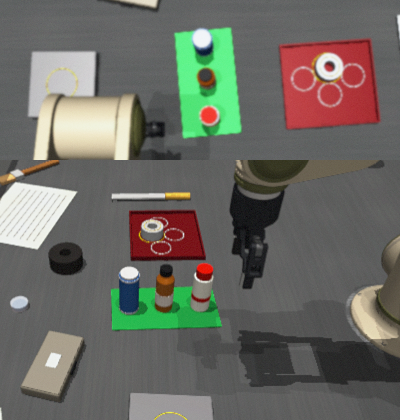

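The top crop shows the can, amber bottle and white bottle upright on the mat at (202,42), (207,77) and (209,115), and the die alone in the tray at (328,67). Next is the die.

Call:
shift_gripper(
  segments={"dx":[-0.0137, -0.0137, -0.0137, -0.0137, -0.0137, -0.0137, -0.0137, -0.0137, -0.0137, -0.0137], "dy":[-0.041, -0.041, -0.041, -0.041, -0.041, -0.041, -0.041, -0.041, -0.041, -0.041], "dz":[0, 0, 0, 0, 0, 0, 0, 0, 0, 0], "spin":[0, 0, 0, 0, 0, 0, 0, 0, 0, 0], "aperture":[0.085, 0.085, 0.085, 0.085, 0.085, 0.085, 0.085, 0.085, 0.085, 0.085]},
)

```text
time_s: 22.3
position: [0.5572, -0.305, 0.2317]
tool_rot: [[-1.0, 0.002, -0.0], [0.002, 1.0, -0.0], [0.0, -0.0, -1.0]]
ft_force: [0.3, 0.1, -1.0]
grip_width: 0.0851
gripper_force: 0.0
```

Call:
shift_gripper(
  segments={"dx":[0, 0, 0, 0, 0, 0, 0, 0], "dy":[0, 0, 0, 0, 0, 0, 0, 0], "dz":[0.035, 0.035, 0.035, 0.03, 0.02, 0.01, 0, 0], "spin":[0, 0, 0, 0, 0, 0, 0, 0], "aperture":[0.085, 0.085, 0.085, 0.085, 0.085, 0.085, 0.085, 0.085]},
)

```text
time_s: 23.1
position: [0.5572, -0.3025, 0.0681]
tool_rot: [[-1.0, 0.001, 0.001], [0.001, 1.0, -0.001], [-0.001, -0.001, -1.0]]
ft_force: [1.1, -0.4, 0.1]
grip_width: 0.0849
gripper_force: 0.0
```

Call:
shift_gripper(
  segments={"dx":[0.002, 0, 0, 0, 0, 0, 0], "dy":[0.0015, 0, 0, 0, 0, 0, 0], "dz":[0.01, 0.015, 0.012, 0.008, 0.003, 0, 0], "spin":[0, 0, 0, 0, 0, 0, 0], "aperture":[0.085, 0.085, 0.085, 0.085, 0.085, 0.085, 0.085]},
  clamp_n=70,
)

```text
time_s: 23.8
position: [0.555, -0.3003, 0.0198]
tool_rot: [[-1.0, 0.0, 0.001], [0.0, 1.0, -0.001], [-0.001, -0.001, -1.0]]
ft_force: [0.2, -0.4, -0.2]
grip_width: 0.0848
gripper_force: 0.0
```

Run:
```python
from h import *
s,_=img("side")
cv2.imwrite("pics/g3.png",cv2.resize(s["pixels"][100:230,300:430,::-1],(520,520)))
```

```text
(no output)
```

View pics/g3.png

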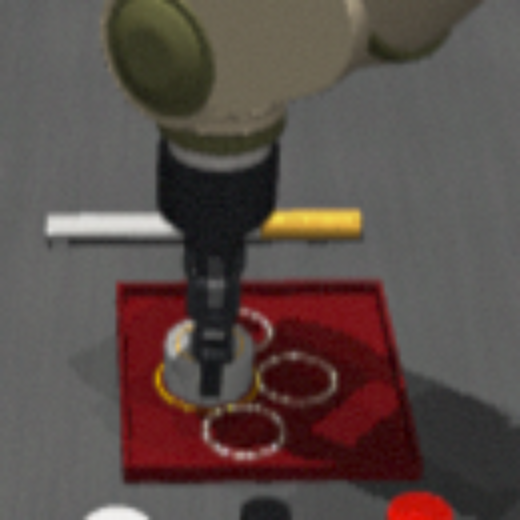

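The side crop shows the near finger at about (212,370), centred on the die ring, with the ring between the fingers. I raise 2 mm for the pads' forward swing, then close.

Call:
shift_gripper(
  segments={"dx":[0, 0, 0, 0, 0, 0], "dy":[0, 0, 0, 0, 0, 0], "dz":[-0.002, 0, 0, 0, 0, 0], "spin":[0, 0, 0, 0, 0, 0], "aperture":[0.075, 0.065, 0.05, 0.05, 0.05, 0.05]},
  clamp_n=70,
)

```text
time_s: 24.45
position: [0.5551, -0.3002, 0.0224]
tool_rot: [[-1.0, 0.0, 0.001], [0.0, 1.0, -0.001], [-0.001, -0.001, -1.0]]
ft_force: [-0.7, 2.0, 5.8]
grip_width: 0.0565
gripper_force: 75.6
```

Call:
shift_gripper(
  segments={"dx":[0, 0, 0, 0, 0, 0, 0, 0, 0, 0], "dy":[0, 0, 0, 0, 0, 0, 0, 0, 0, 0], "dz":[0, -0.008, -0.02, -0.03, -0.03, -0.03, -0.03, -0.03, -0.01, 0], "spin":[0, 0, 0, 0, 0, 0, 0, 0, 0, 0], "aperture":[0.05, 0.05, 0.05, 0.05, 0.05, 0.05, 0.05, 0.05, 0.05, 0.05]},
)

```text
time_s: 25.45
position: [0.5548, -0.3002, 0.21]
tool_rot: [[-1.0, 0.0, 0.001], [0.0, 1.0, -0.001], [-0.001, -0.001, -1.0]]
ft_force: [0.3, 0.1, -5.1]
grip_width: 0.0566
gripper_force: 76.1
```

Run:
```python
from h import *
s,_=img("side")
cv2.imwrite("pics/g4.png",cv2.resize(s["pixels"][40:190,290:440,::-1],(600,600)))
```

```text
(no output)
```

View pics/g4.png

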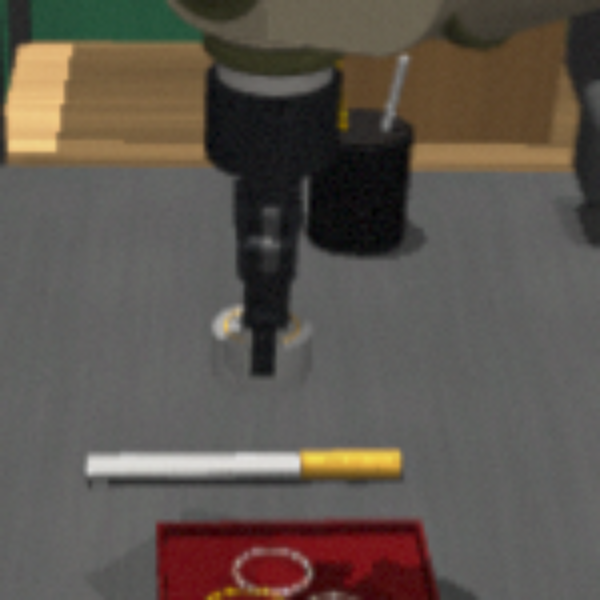

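The die hangs level and centred in the jaws at (262,345). I carry it to the plate.

Call:
shift_gripper(
  segments={"dx":[0, 0, 0.003, 0.003, 0.003, 0.003, 0.003, 0.003, 0.003, 0.003], "dy":[0.015, 0.025, 0.035, 0.035, 0.035, 0.035, 0.035, 0.035, 0.035, 0.035], "dz":[0, 0, 0, 0, 0, 0, 0, 0, 0, 0], "spin":[0, 0, 0, 0, 0, 0, 0, 0, 0, 0], "aperture":[0.05, 0.05, 0.05, 0.05, 0.05, 0.05, 0.05, 0.05, 0.05, 0.05]},
)

```text
time_s: 26.5
position: [0.5294, 0.0221, 0.2078]
tool_rot: [[-1.0, -0.0, -0.003], [-0.0, 1.0, 0.001], [0.003, 0.001, -1.0]]
ft_force: [1.1, 0.8, -4.3]
grip_width: 0.0572
gripper_force: 76.0
```

Call:
shift_gripper(
  segments={"dx":[0.002, 0, 0, 0, 0, 0, 0, 0, 0, 0], "dy":[0.035, 0.035, 0.035, 0.035, 0.035, 0.035, 0.03, 0.025, 0.015, 0], "dz":[0, 0, 0, 0, 0, 0, 0, 0, 0, 0], "spin":[0, 0, 0, 0, 0, 0, 0, 0, 0, 0], "aperture":[0.05, 0.05, 0.05, 0.05, 0.05, 0.05, 0.05, 0.05, 0.05, 0.05]},
)

```text
time_s: 27.5
position: [0.5278, 0.3015, 0.2079]
tool_rot: [[-1.0, -0.002, -0.002], [-0.002, 1.0, -0.0], [0.002, -0.0, -1.0]]
ft_force: [0.2, -0.4, -3.1]
grip_width: 0.057
gripper_force: 76.0
```

Call:
shift_gripper(
  segments={"dx":[0, 0, 0, 0, 0, 0, 0, 0, 0, 0], "dy":[0, 0, 0, 0, 0, 0, 0, 0, 0, 0], "dz":[0.02, 0.03, 0.03, 0.03, 0.02, 0.012, 0.008, 0.004, 0, 0], "spin":[0, 0, 0, 0, 0, 0, 0, 0, 0, 0], "aperture":[0.05, 0.05, 0.05, 0.05, 0.05, 0.05, 0.05, 0.05, 0.05, 0.05]},
)

```text
time_s: 28.5
position: [0.5292, 0.3, 0.0562]
tool_rot: [[-1.0, 0.0, 0.001], [0.0, 1.0, 0.0], [-0.001, 0.0, -1.0]]
ft_force: [-0.3, 0.3, -4.0]
grip_width: 0.0569
gripper_force: 76.0
```

Run:
```python
from h import *
s,_=img("side")
cv2.imwrite("pics/g5.png",cv2.resize(s["pixels"][300:450,290:440,::-1],(600,600)))
```

```text
(no output)
```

View pics/g5.png

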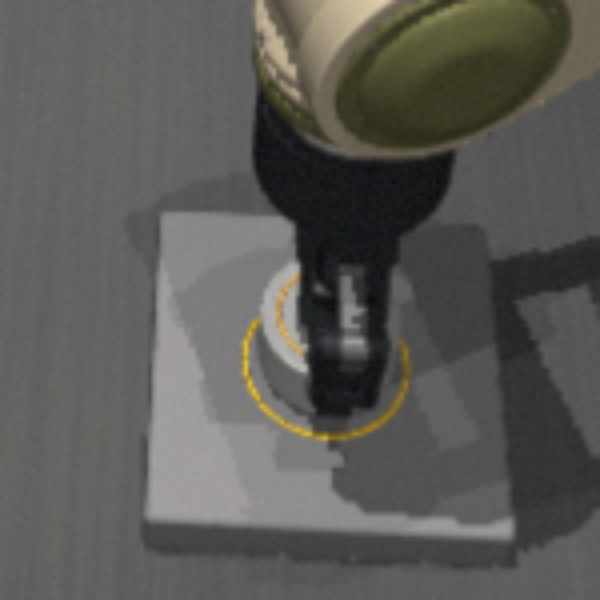

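The die hovers about 7 mm over the plate, within the yellow circle around (327,360). I lower it in small steps.

Call:
shift_gripper(
  segments={"dx":[0, 0, 0, 0, 0], "dy":[0, 0, 0, 0, 0], "dz":[0.002, 0.002, 0.001, 0.001, 0], "spin":[0, 0, 0, 0, 0], "aperture":[0.05, 0.05, 0.05, 0.05, 0.05]},
)

```text
time_s: 29.05
position: [0.5287, 0.2999, 0.0491]
tool_rot: [[-1.0, 0.0, -0.0], [0.0, 1.0, -0.0], [0.0, -0.0, -1.0]]
ft_force: [-0.7, 0.2, -4.4]
grip_width: 0.057
gripper_force: 76.0
```

Call:
shift_gripper(
  segments={"dx":[0, 0], "dy":[0, 0], "dz":[0.001, 0], "spin":[0, 0], "aperture":[0.05, 0.05]},
)

```text
time_s: 29.25
position: [0.5289, 0.2999, 0.0485]
tool_rot: [[-1.0, 0.0, 0.0], [0.0, 1.0, 0.0], [-0.0, 0.0, -1.0]]
ft_force: [-0.8, 0.6, -3.4]
grip_width: 0.0568
gripper_force: 76.2
```

Call:
shift_gripper(
  segments={"dx":[0, 0], "dy":[0, 0], "dz":[0.001, 0], "spin":[0, 0], "aperture":[0.05, 0.05]},
)

```text
time_s: 29.45
position: [0.5289, 0.3, 0.0484]
tool_rot: [[-1.0, -0.0, 0.001], [-0.0, 1.0, 0.0], [-0.001, 0.0, -1.0]]
ft_force: [-3.4, -0.9, 5.9]
grip_width: 0.0572
gripper_force: 77.3
```

Call:
shift_gripper(
  segments={"dx":[0, 0, 0, 0, 0, 0, 0, 0, 0, 0], "dy":[0, 0, 0, 0, 0, 0, 0, 0, 0, 0], "dz":[0, 0, 0, 0, 0, -0.01, -0.02, -0.04, -0.04, -0.045], "spin":[0, 0, 0, 0, 0, 0, 0, 0, 0, 0], "aperture":[0.06, 0.07, 0.085, 0.085, 0.085, 0.085, 0.085, 0.085, 0.085, 0.085]},
  clamp_n=40,
)

```text
time_s: 30.45
position: [0.5283, 0.2997, 0.2042]
tool_rot: [[-1.0, 0.0, -0.001], [0.0, 1.0, -0.0], [0.001, -0.0, -1.0]]
ft_force: [1.5, 0.0, 0.5]
grip_width: 0.0846
gripper_force: 0.0
```

Call:
shift_gripper(
  segments={"dx":[-0.009, -0.009, -0.009, -0.009, -0.009, -0.009, -0.009, -0.009, -0.009, 0], "dy":[-0.0015, -0.04, -0.04, -0.04, -0.04, -0.04, -0.04, -0.04, -0.04, 0], "dz":[-0.02, 0, 0, 0, 0, 0, 0, 0, 0, 0], "spin":[0, 0, 0, 0, 0, 0, 0, 0, 0, 0], "aperture":[0.085, 0.085, 0.085, 0.085, 0.085, 0.085, 0.085, 0.085, 0.085, 0.085]},
)

```text
time_s: 31.45
position: [0.6104, -0.0261, 0.2226]
tool_rot: [[-1.0, 0.005, 0.001], [0.005, 1.0, -0.001], [-0.001, -0.001, -1.0]]
ft_force: [-0.4, 0.0, -0.2]
grip_width: 0.0848
gripper_force: 0.0
```

Run:
```python
from h import *
for n,roi in(("side",(345,350,400,410)),("top",(135,255,190,310))):
    im,H=img(n); h,s,v=H[...,0],H[...,1],H[...,2]
    b=blob((s<60)&(v>205),roi); e=cv2.fitEllipse(b[2]);print(b[1],e,ray(im,e[0],.06))
    cv2.imwrite(f"pics/g6{n}.png",im["pixels"][:,:,::-1])
a=cv2.imread("pics/g6top.png")[230:340,110:220];c=cv2.imread("pics/g6side.png")[150:450,300:450]
cv2.imwrite("pics/g6.png",np.hstack([cv2.resize(a,(500,500)),cv2.resize(c,(250,500))]))
```

```text
[355 366  35  31 256] ((372.0831604003906, 381.2601623535156), (29.274728775024414, 33.558494567871094), 107.900634765625) [[0.52881508 0.30136393 0.06      ]]
[166 255  24  55 737] ((181.71697998046875, 279.8281555175781), (20.942739486694336, 70.53085327148438), 10.821182250976562) [[0.53262768 0.24414245 0.06      ]]
```

View pics/g6.png

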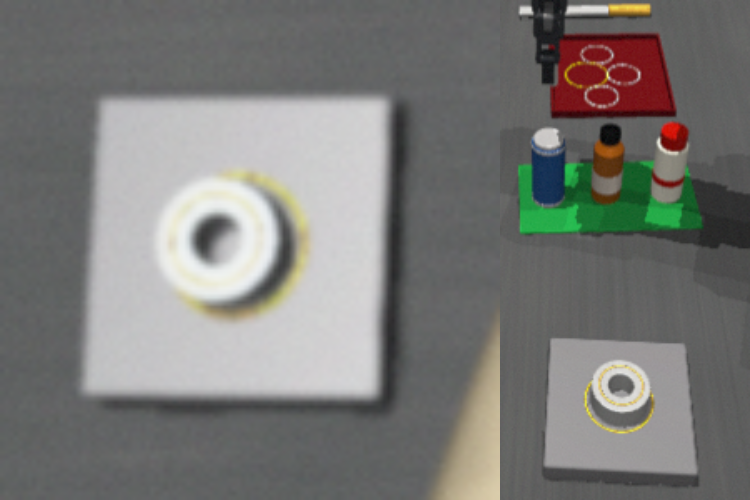

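The die sits flat in the circle, less than 1 mm off centre in the side view. The three containers still stand on the mat. Next I return the can.

Call:
shift_gripper(
  segments={"dx":[0, 0, 0, 0, 0, 0, 0, 0], "dy":[0, 0, 0, 0, 0, 0, 0, 0], "dz":[0.035, 0.035, 0.03, 0.025, 0.015, 0.01, 0.005, 0], "spin":[0, 0, 0, 0, 0, 0, 0, 0], "aperture":[0.085, 0.085, 0.085, 0.085, 0.085, 0.085, 0.085, 0.085]},
)

```text
time_s: 32.35
position: [0.6098, -0.021, 0.0675]
tool_rot: [[-1.0, -0.001, -0.0], [-0.001, 1.0, 0.0], [0.0, 0.0, -1.0]]
ft_force: [-0.0, 0.7, 0.7]
grip_width: 0.0846
gripper_force: 0.0
```

Call:
shift_gripper(
  segments={"dx":[0, 0, 0, 0, 0, 0, 0], "dy":[0, 0, 0, 0, 0, 0, 0], "dz":[0, 0, 0, 0, 0, 0, 0], "spin":[0, 0, 0, 0, 0, 0, 0], "aperture":[0.06, 0.03, 0.03, 0.03, 0.03, 0.03, 0.03]},
  clamp_n=40,
)

```text
time_s: 33.05
position: [0.6101, -0.0216, 0.0681]
tool_rot: [[-1.0, 0.0, 0.001], [0.0, 1.0, -0.0], [-0.001, -0.0, -1.0]]
ft_force: [-0.1, 0.6, 5.9]
grip_width: 0.0433
gripper_force: 40.1
```

Call:
shift_gripper(
  segments={"dx":[0, 0, 0, 0, 0, 0, 0], "dy":[0, 0, 0, 0, 0, 0, 0], "dz":[-0.01, -0.03, -0.03, -0.03, -0.03, -0.02, 0], "spin":[0, 0, 0, 0, 0, 0, 0], "aperture":[0.03, 0.03, 0.03, 0.03, 0.03, 0.03, 0.03]},
)

```text
time_s: 33.75
position: [0.6105, -0.0218, 0.2201]
tool_rot: [[-1.0, 0.0, 0.005], [0.0, 1.0, -0.001], [-0.005, -0.001, -1.0]]
ft_force: [0.2, 1.5, -4.0]
grip_width: 0.0429
gripper_force: 41.6
```

Call:
shift_gripper(
  segments={"dx":[0.003, 0.01, 0.01, 0.01, 0.01, 0.01, 0.01, 0.01, 0, 0], "dy":[-0.0175, -0.04, -0.04, -0.04, -0.04, -0.04, -0.04, -0.04, -0.03, -0.01], "dz":[0, 0, 0, 0, 0, 0, 0, 0, 0, 0], "spin":[0, 0, 0, 0, 0, 0, 0, 0, 0, 0], "aperture":[0.03, 0.03, 0.03, 0.03, 0.03, 0.03, 0.03, 0.03, 0.03, 0.03]},
)

```text
time_s: 34.75
position: [0.5349, -0.3626, 0.2148]
tool_rot: [[-1.0, 0.004, -0.003], [0.004, 1.0, 0.002], [0.003, 0.002, -1.0]]
ft_force: [0.6, 0.6, -3.8]
grip_width: 0.0431
gripper_force: 41.8
```

Call:
shift_gripper(
  segments={"dx":[0, 0, 0, 0, 0, 0, 0, 0, 0, 0], "dy":[0, 0, 0, 0, 0, 0, 0, 0, 0, 0], "dz":[0.03, 0.035, 0.035, 0.025, 0.015, 0.005, 0.002, 0.001, 0.001, 0], "spin":[0, 0, 0, 0, 0, 0, 0, 0, 0, 0], "aperture":[0.03, 0.03, 0.03, 0.03, 0.03, 0.03, 0.03, 0.03, 0.03, 0.03]},
)

```text
time_s: 35.75
position: [0.5369, -0.3592, 0.0689]
tool_rot: [[-1.0, 0.0, 0.001], [0.0, 1.0, -0.001], [-0.001, -0.001, -1.0]]
ft_force: [0.1, 0.1, -3.0]
grip_width: 0.043
gripper_force: 41.9
```

Call:
shift_gripper(
  segments={"dx":[0, 0, 0, 0, 0, 0, 0, 0, 0, 0], "dy":[0, 0, 0, 0, 0, 0, 0, 0, 0, 0], "dz":[0.001, 0, 0, 0, 0, 0, -0.015, -0.03, -0.035, -0.035], "spin":[0, 0, 0, 0, 0, 0, 0, 0, 0, 0], "aperture":[0.03, 0.03, 0.06, 0.085, 0.085, 0.085, 0.085, 0.085, 0.085, 0.085]},
)

```text
time_s: 36.75
position: [0.5366, -0.359, 0.1835]
tool_rot: [[-1.0, 0.0, -0.0], [0.0, 1.0, 0.0], [0.0, 0.0, -1.0]]
ft_force: [-0.0, -0.4, 0.2]
grip_width: 0.0851
gripper_force: 0.0
```

Call:
shift_gripper(
  segments={"dx":[0.001, 0.001, 0.001, 0.001, 0.001, 0.001, 0, 0, 0, 0], "dy":[0.0115, 0.04, 0.04, 0.04, 0.04, 0.04, 0.04, 0.04, 0.04, 0], "dz":[-0.04, 0, 0, 0, 0, 0, 0, 0, 0, 0], "spin":[0, 0, 0, 0, 0, 0, 0, 0, 0, 0], "aperture":[0.085, 0.085, 0.085, 0.085, 0.085, 0.085, 0.085, 0.085, 0.085, 0.085]},
)

```text
time_s: 37.75
position: [0.5303, -0.0237, 0.2226]
tool_rot: [[-1.0, -0.004, 0.0], [-0.004, 1.0, 0.001], [-0.0, 0.001, -1.0]]
ft_force: [0.5, -1.0, 0.2]
grip_width: 0.0852
gripper_force: 0.0
```

Call:
shift_gripper(
  segments={"dx":[0, 0, 0, 0, 0, 0, 0, 0], "dy":[0, 0, 0, 0, 0, 0, 0, 0], "dz":[0.035, 0.035, 0.03, 0.025, 0.015, 0.01, 0.005, 0], "spin":[0, 0, 0, 0, 0, 0, 0, 0], "aperture":[0.085, 0.085, 0.085, 0.085, 0.085, 0.085, 0.085, 0.085]},
)

```text
time_s: 38.55
position: [0.5309, -0.0279, 0.0673]
tool_rot: [[-1.0, 0.0, -0.0], [0.0, 1.0, -0.0], [0.0, -0.0, -1.0]]
ft_force: [-0.1, 0.4, 0.1]
grip_width: 0.0848
gripper_force: 0.0
```

Call:
shift_gripper(
  segments={"dx":[0, 0, 0, 0, 0, 0, 0], "dy":[0, 0, 0, 0, 0, 0, 0], "dz":[0, 0, 0, 0, 0, 0, 0], "spin":[0, 0, 0, 0, 0, 0, 0], "aperture":[0.06, 0.03, 0.03, 0.03, 0.03, 0.03, 0.03]},
  clamp_n=40,
)

```text
time_s: 39.25
position: [0.5311, -0.0275, 0.068]
tool_rot: [[-1.0, -0.0, 0.001], [-0.0, 1.0, -0.0], [-0.001, -0.0, -1.0]]
ft_force: [-0.7, 1.6, 5.7]
grip_width: 0.0389
gripper_force: 40.0
```

Call:
shift_gripper(
  segments={"dx":[0, 0, 0, 0, 0, 0, 0], "dy":[0, 0, 0, 0, 0, 0, 0], "dz":[-0.01, -0.03, -0.03, -0.03, -0.03, -0.02, 0], "spin":[0, 0, 0, 0, 0, 0, 0], "aperture":[0.03, 0.03, 0.03, 0.03, 0.03, 0.03, 0.03]},
)

```text
time_s: 39.95
position: [0.5315, -0.0278, 0.2201]
tool_rot: [[-1.0, 0.0, 0.005], [0.0, 1.0, -0.002], [-0.005, -0.002, -1.0]]
ft_force: [-0.2, 0.2, -3.1]
grip_width: 0.0388
gripper_force: 41.2
```

Call:
shift_gripper(
  segments={"dx":[0, 0, 0, 0, 0, 0, 0, 0, 0], "dy":[-0.0178, -0.03, -0.035, -0.035, -0.035, -0.035, -0.02, -0.01, 0], "dz":[0, 0, 0, 0, 0, 0, 0, 0, 0], "spin":[0, 0, 0, 0, 0, 0, 0, 0, 0], "aperture":[0.03, 0.03, 0.03, 0.03, 0.03, 0.03, 0.03, 0.03, 0.03]},
)

```text
time_s: 40.85
position: [0.5306, -0.2457, 0.2165]
tool_rot: [[-1.0, 0.001, -0.001], [0.001, 1.0, 0.001], [0.001, 0.001, -1.0]]
ft_force: [0.6, 0.3, -2.1]
grip_width: 0.0386
gripper_force: 41.2
```

Call:
shift_gripper(
  segments={"dx":[0, 0, 0, 0, 0, 0, 0, 0, 0, 0], "dy":[0, 0, 0, 0, 0, 0, 0, 0, 0, 0], "dz":[0.03, 0.035, 0.035, 0.025, 0.015, 0.005, 0.002, 0.001, 0.001, 0], "spin":[0, 0, 0, 0, 0, 0, 0, 0, 0, 0], "aperture":[0.03, 0.03, 0.03, 0.03, 0.03, 0.03, 0.03, 0.03, 0.03, 0.03]},
)

```text
time_s: 41.85
position: [0.531, -0.2454, 0.0689]
tool_rot: [[-1.0, 0.0, 0.001], [0.0, 1.0, -0.001], [-0.001, -0.001, -1.0]]
ft_force: [0.3, -0.5, -2.6]
grip_width: 0.0395
gripper_force: 41.1
```

Call:
shift_gripper(
  segments={"dx":[0, 0, 0, 0, 0, 0, 0, 0, 0, 0], "dy":[0, 0, 0, 0, 0, 0, 0, 0, 0, 0], "dz":[0.001, 0, 0, 0, 0, 0, -0.015, -0.03, -0.035, -0.035], "spin":[0, 0, 0, 0, 0, 0, 0, 0, 0, 0], "aperture":[0.03, 0.03, 0.06, 0.085, 0.085, 0.085, 0.085, 0.085, 0.085, 0.085]},
)

```text
time_s: 42.85
position: [0.5306, -0.2453, 0.1835]
tool_rot: [[-1.0, 0.0, -0.0], [0.0, 1.0, 0.0], [0.0, 0.0, -1.0]]
ft_force: [0.1, -0.7, -0.5]
grip_width: 0.085
gripper_force: 0.0
```

Call:
shift_gripper(
  segments={"dx":[0.0095, 0.012, 0.012, 0.012, 0.012, 0.012, 0.012, 0], "dy":[0.0114, 0.035, 0.035, 0.035, 0.035, 0.03, 0.03, 0], "dz":[-0.04, 0, 0, 0, 0, 0, 0, 0], "spin":[0, 0, 0, 0, 0, 0, 0, 0], "aperture":[0.085, 0.085, 0.085, 0.085, 0.085, 0.085, 0.085, 0.085]},
)

```text
time_s: 43.65
position: [0.4478, -0.0313, 0.2226]
tool_rot: [[-1.0, -0.003, -0.0], [-0.003, 1.0, 0.001], [0.0, 0.001, -1.0]]
ft_force: [0.5, -0.9, -0.2]
grip_width: 0.0849
gripper_force: 0.0
```

Call:
shift_gripper(
  segments={"dx":[0, 0, 0, 0, 0, 0, 0, 0], "dy":[0, 0, 0, 0, 0, 0, 0, 0], "dz":[0.035, 0.035, 0.03, 0.025, 0.015, 0.01, 0.005, 0], "spin":[0, 0, 0, 0, 0, 0, 0, 0], "aperture":[0.085, 0.085, 0.085, 0.085, 0.085, 0.085, 0.085, 0.085]},
)

```text
time_s: 44.45
position: [0.4495, -0.0343, 0.0672]
tool_rot: [[-1.0, 0.0, -0.0], [0.0, 1.0, 0.0], [0.0, 0.0, -1.0]]
ft_force: [-0.1, 1.5, -0.5]
grip_width: 0.0849
gripper_force: 0.0
```

Call:
shift_gripper(
  segments={"dx":[0, 0, 0, 0, 0, 0, 0], "dy":[0, 0, 0, 0, 0, 0, 0], "dz":[0, 0, 0, 0, 0, 0, 0], "spin":[0, 0, 0, 0, 0, 0, 0], "aperture":[0.06, 0.03, 0.03, 0.03, 0.03, 0.03, 0.03]},
  clamp_n=40,
)

```text
time_s: 45.15
position: [0.4496, -0.0339, 0.0679]
tool_rot: [[-1.0, -0.0, 0.001], [-0.0, 1.0, -0.0], [-0.001, -0.0, -1.0]]
ft_force: [-1.3, 2.7, 6.3]
grip_width: 0.0413
gripper_force: 39.8
```

Call:
shift_gripper(
  segments={"dx":[0, 0, 0, 0, 0, 0, 0], "dy":[0, 0, 0, 0, 0, 0, 0], "dz":[-0.01, -0.03, -0.03, -0.03, -0.03, -0.02, 0], "spin":[0, 0, 0, 0, 0, 0, 0], "aperture":[0.03, 0.03, 0.03, 0.03, 0.03, 0.03, 0.03]},
)

```text
time_s: 45.85
position: [0.45, -0.0342, 0.2199]
tool_rot: [[-1.0, -0.0, 0.005], [-0.0, 1.0, -0.002], [-0.005, -0.002, -1.0]]
ft_force: [0.2, -0.2, -2.1]
grip_width: 0.0411
gripper_force: 40.9
```

Call:
shift_gripper(
  segments={"dx":[-0.005, -0.005, -0.005, -0.005, -0.005, -0.005, -0.005, -0.005, -0.005, 0], "dy":[-0.015, -0.03, -0.035, -0.035, -0.035, -0.035, -0.035, -0.03, -0.02, 0], "dz":[0, 0, 0, 0, 0, 0, 0, 0, 0, 0], "spin":[0, 0, 0, 0, 0, 0, 0, 0, 0, 0], "aperture":[0.03, 0.03, 0.03, 0.03, 0.03, 0.03, 0.03, 0.03, 0.03, 0.03]},
)

```text
time_s: 46.85
position: [0.4937, -0.307, 0.2148]
tool_rot: [[-1.0, 0.003, -0.002], [0.003, 1.0, 0.002], [0.002, 0.002, -1.0]]
ft_force: [0.2, -0.2, -1.6]
grip_width: 0.0413
gripper_force: 41.1
```

Call:
shift_gripper(
  segments={"dx":[0, 0, 0, 0, 0, 0, 0, 0, 0, 0], "dy":[0, 0, 0, 0, 0, 0, 0, 0, 0, 0], "dz":[0.03, 0.035, 0.035, 0.025, 0.015, 0.005, 0.002, 0.001, 0.001, 0], "spin":[0, 0, 0, 0, 0, 0, 0, 0, 0, 0], "aperture":[0.03, 0.03, 0.03, 0.03, 0.03, 0.03, 0.03, 0.03, 0.03, 0.03]},
)

```text
time_s: 47.85
position: [0.4944, -0.3041, 0.0688]
tool_rot: [[-1.0, 0.0, 0.001], [0.0, 1.0, -0.001], [-0.001, -0.001, -1.0]]
ft_force: [-0.3, -0.3, -1.5]
grip_width: 0.0411
gripper_force: 41.1
```

Call:
shift_gripper(
  segments={"dx":[0, 0, 0, 0, 0, 0, 0, 0, 0, 0], "dy":[0, 0, 0, 0, 0, 0, 0, 0, 0, 0], "dz":[0.001, 0, 0, 0, 0, 0, -0.015, -0.03, -0.035, -0.035], "spin":[0, 0, 0, 0, 0, 0, 0, 0, 0, 0], "aperture":[0.03, 0.03, 0.06, 0.085, 0.085, 0.085, 0.085, 0.085, 0.085, 0.085]},
)

```text
time_s: 48.85
position: [0.4941, -0.3038, 0.1835]
tool_rot: [[-1.0, 0.0, -0.001], [0.0, 1.0, 0.0], [0.001, 0.0, -1.0]]
ft_force: [-1.0, -0.6, -0.1]
grip_width: 0.0849
gripper_force: 0.0
```

Call:
shift_gripper(
  segments={"dx":[0, 0.01, 0.01, 0.01, 0.01, 0.01, 0, 0, 0, 0], "dy":[0, 0.04, 0.04, 0.04, 0.04, 0.04, 0.04, 0.04, 0, 0], "dz":[-0.04, 0, 0, 0, 0, 0, 0, 0, 0, 0], "spin":[0, 0, 0, 0, 0, 0, 0, 0, 0, 0], "aperture":[0.085, 0.085, 0.085, 0.085, 0.085, 0.085, 0.085, 0.085, 0.085, 0.085]},
)

```text
time_s: 49.85
position: [0.4443, -0.0236, 0.2225]
tool_rot: [[-1.0, -0.002, 0.0], [-0.002, 1.0, -0.0], [-0.0, -0.0, -1.0]]
ft_force: [0.2, 0.1, -0.3]
grip_width: 0.085
gripper_force: 0.0
```

Run:
```python
from h import *
im,H=img("top"); h,s,v=H[...,0],H[...,1],H[...,2]
b=blob(((h<8)|(h>172))&(s>150)&(v>200),(415,275,455,305));print("white",ray(im,b[0],.112))
b=blob((s<50)&(v>185),(450,255,480,285));print("can",ray(im,b[0],.106))
sd=imaging.get_image("side")
cv2.imwrite("pics/g7.png",np.hstack([cv2.resize(im["pixels"][230:340,370:490],(400,367)),cv2.resize(sd["pixels"][130:450,290:440],(172,367))])[:,:,::-1])
```

```text
white [[ 0.49500656 -0.30461306  0.112     ]]
can [[ 0.5375324  -0.36067812  0.106     ]]
```

View pics/g7.png

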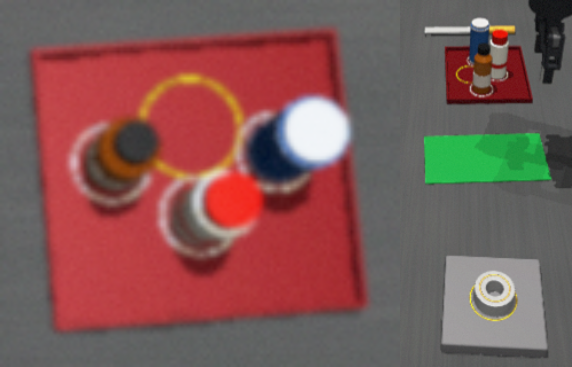

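All three containers are upright in their own circles: amber at (110,165), white at (205,215) and the can at (275,160). The white bottle and can measure within about 1 mm of their starting points. The die is on the plate.

```bash
python3 -c "
from rig import env, imaging, close_job
print(close_job())"
```

```text
the job is handed in; nothing more can be done
None
```

I handed the job in at about 50 s: the die sits centred in the plate's yellow circle, and all three containers are back upright on their own white circles; no verdict was returned.

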